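Rack the welding horns by height

TASK

Stand the four horn blanks upright on the four round pads of the rack in order of height, one in the middle of each pad: the shortest on the pad next to the brass pin, then taller and taller, so that the tallest stands next to the flat steel block at the other end. Leave them standing there, released.

Things in the scene. Friction and masses are not known exactly. Their poses are not given: they have to be found in the camera images.
- horn_d_centre (a point): pale yellowish machined horn blank, loose and standing upright on its foot, 50 mm tall: a round foot 26 mm in diameter up to about 29 mm, then a slimmer round neck about 17 mm in diameter up to the top. The point is on its axis, half-way up (25 mm above its underside); z is its axis, up. The smallest; take it by the neck, 10 to 15 mm below its top.
- horn_b_centre (a point): off-white machined horn blank, loose and standing upright on its foot, 70 mm tall: a round foot 38 mm in diameter up to about 39 mm, then a slimmer round neck about 24 mm in diameter up to the top. The point is on its axis, half-way up (35 mm above its underside); z is its axis, up. Take it by the neck.
- horn_a_centre (a point): light grey machined horn blank, loose and standing upright on its foot, 80 mm tall: a round foot 42 mm in diameter up to about 46 mm, then a slimmer round neck about 25 mm in diameter up to the top. The point is on its axis, half-way up (40 mm above its underside); z is its axis, up. Take it by the neck.
- horn_c_centre (a point): dark grey machined horn blank, loose and standing upright on its foot, 90 mm tall: a round foot 46 mm in diameter up to about 52 mm, then a slimmer round neck about 28 mm in diameter up to the top. The point is on its axis, half-way up (45 mm above its underside); z is its axis, up. Take it by the neck.
- pad_1_top (a point): round pad number 1 of the row of four on the rack: dark flat disc 64 mm in diameter, 4 mm thick, fixed on the rack's aluminium bar (76 x 352 x 6 mm), its flat top 10 mm above the bench. The point is the centre of its top; z up, y along the row from pad 1 towards pad 4, pads 72 mm apart. The pads look alike and their numbers only tell their sequence along the row; which end counts as the short end is told by the pin.
- pad_2_top (a point): round pad number 2 of the row of four on the rack: dark flat disc 64 mm in diameter, 4 mm thick, fixed on the rack's aluminium bar (76 x 352 x 6 mm), its flat top 10 mm above the bench. The point is the centre of its top; z up, y along the row from pad 1 towards pad 4, pads 72 mm apart. The pads look alike and their numbers only tell their sequence along the row; which end counts as the short end is told by the pin.
- pad_3_top (a point): round pad number 3 of the row of four on the rack: dark flat disc 64 mm in diameter, 4 mm thick, fixed on the rack's aluminium bar (76 x 352 x 6 mm), its flat top 10 mm above the bench. The point is the centre of its top; z up, y along the row from pad 1 towards pad 4, pads 72 mm apart. The pads look alike and their numbers only tell their sequence along the row; which end counts as the short end is told by the pin.
- pad_4_top (a point): round pad number 4 of the row of four on the rack: dark flat disc 64 mm in diameter, 4 mm thick, fixed on the rack's aluminium bar (76 x 352 x 6 mm), its flat top 10 mm above the bench. The point is the centre of its top; z up, y along the row from pad 1 towards pad 4, pads 72 mm apart. The pads look alike and their numbers only tell their sequence along the row; which end counts as the short end is told by the pin.
- end_pin: upright brass pin with a thicker head, 15 mm in diameter at the head, 32 mm tall, fixed at one end of the rack, 52 mm beyond the centre of the last pad there (it may be at either end: by pad 1 or by pad 4). Its origin is the centre of its underside, 6 mm above the bench. It marks the end for the shortest horn.
- end_block: flat steel block 60 x 20 x 10 mm, fixed at the rack's other end, 52 mm beyond the last pad's centre; origin under its centre. It marks the end for the tallest horn. Note: a blue air hose arches at 0.36 to 0.40 m above the bench from about (0.37, -0.43) over (0.50, -0.32) to (0.66, -0.24): a gripper beside or under it first draws away towards +x, then rises, and crosses above it.
Not all that is in view belongs to the job. What is shaped like the part that bears horn_d_centre but brown or green is not meant.

How it is judged:
By the outcome, as a careful person would: the job done as asked, in the order asked, and still so for the second after the job is handed in, with the robot touching nothing.
It also fails if it takes over 112 s, if anything falls off the work surface, if the arm or the gripper's body presses on something with over 40 N, if the wrist force passes 120 N, or if a joint passes its speed limit or range.

ROBOT

A 6-joint arm with a two-finger parallel gripper is mounted at the origin on the work surface; the furniture and walls round the work are solid. World frame = base frame: x ahead of the robot, y to its left, z up, the work surface at z = 0. Lengths are in m, angles in rad, forces in N, time in s.
With the tool pointing down it reaches from about 0.375 to 0.9 m from the base axis. Payload 3.1 kg.
Tool frame: the origin (TCP) lies at the very end of the fingers, on their centre line; the grasp point (between the pads) lies 19 mm behind it (manip.grip_depth is the distance from the TCP to the grasp point, in m); z points along the fingers, y is the line along which they close (so a half turn about z gives the same grasp; the last joint's range is limited). The gripper opens to 87 mm and grips with 3 to 60 N. Pads are 19 mm wide; open, the fingers measure 117 mm over their backs; the gripper's body (75 mm by 190 mm) begins 51 mm behind the grasp point.
Start: joints at [1.063, 0.527, 1.433, -0, 1.181, -0.178], TCP at [0.202, 0.592, 0.223] pointing down, gripper open.
Joint ranges: [-3.08, 3.08], [-0.75, 2.2], [0.22, 2.44], [-1.43, 4.57], [0, 2.65], [-2.85, 2.85]. Speed limits (rad/s): [2.79, 2.79, 3.14, 3.14, 3.14, 3.14].

INTERFACE

Orientations are given as [roll, pitch, yaw] about the fixed x, y, z axes, in that order (R = Rz(yaw) Ry(pitch) Rx(roll)).
In Python, from workcell import status, vision, ticket, finder, manip gives the robot as it stands. The module is installed in compiled form; this text tells all that it offers.
- The arm moves only by the tool arm_command, never from a script. Its argument "moves" is a list of rows, each a list of 3 entries, a list of its own where there are three numbers: the shift along the tool's x, y, z in m, then the turn, a rotation vector about the tool's x, y, z in rad, then the opening, from 0 (shut) to 1 (fully open). A call has 1 to 12 rows; each row shifts and turns the commanded pose from where the row before left it, along the tool's axes as they then stand; what a row does not reach is not made up. A row lasts 1/12 s, in which the tool goes at most 41.7 mm and 7.16 degrees, less where a joint would pass 70% of its speed; a pose out of reach is approached as far as the arm can. A call with a gripper value outside its range is refused whole. The fingers move at their own pace and stop on an object; "force" is the grip in N (left out, the last holds). Time passes only in rows, so rows that do not move let the fingers close. It gives the time, the measured TCP pose, the force, the opening and the grip force at its end, in the units of the state.
- status.get_state(): the state, without advancing time (a new reading comes with each control period).
- vision.camera(name): name is "scene" or "top"; returns (picture, depth): 384x512x3 uint8, red, green, blue; 384x512 float32, m along the optical axis (not along the pixel's ray), 0 where there is no reading.
- vision.camera_info(name): a dict with "intrinsics" (3x3 intrinsics, pixels), "pose" (4x4, takes a point from camera to world coordinates). Camera axes: x right, y down, z forward; pixel columns grow to the right and rows downward; lengths in m; the calibration is good to about 2 mm. A picture is of the moment at which its call begins. camera_info takes no time and is no camera call.
- ticket.sign_off(): hands the job in; it is judged then, once.
Trained networks look in the newest picture that a camera, given by its name, has taken for a name from the list of things; names that differ only in an ending like _2 or _b are one class to them, and where a whole thing is asked for, a point or a joint stands for the part that bears it (a point fixed in the world has none). Each returns a list of dicts, best first, with "conf" (0 to 1); they miss things now and then, are a little off and sometimes report something else, mostly with a low value. They report only what shows in the picture. A call takes as long as a camera call. They do not tell look-alikes from the thing itself.
- finder.outline_of(camera, name): "pixels" (384x512 bool, what is visible of it) and "bbox" ([left, top, width, height] in pixels, round what is visible of it).
The state is a dict: "t": time; "qpos": joint angles; "joint_velocities": joint speeds; "effort": joint torques, N m; "tcp_pos": TCP position; "tool_rot": TCP orientation; "contact_force": force on the tool from outside, world axes, zero at the start; "ft_torque": the same for the moment, N m; "width": finger opening in m; "finger_force": force on a finger pad.
Only numpy, scipy, OpenCV 4.12 (cv2) and the standard library are available. Lean on these libraries where they do the work, as an engineer would, in place of code of your own. Each camera call takes 0.05 s, during which the arm holds its last target. There are 200 camera calls.

## Working session

There is one attempt and no reset: what is moved stays moved. The work goes in short steps, Python scripts to look and compute and a tool call to move; the robot and the scene stay as the last step left them, time stands still between calls to the robot, and variables do not carry over. Pictures are saved under pics/ and viewed, at most 14 in all, crops included, and the job is handed in when it is done.

Besides the shell and the picture viewer there is one more tool, called by a JSON object that holds its "api" and its "payload", one argument or row to a line. arm_command: Moves the arm, as the interface text tells. Its arguments: {"type":"object","properties":{"moves":{"type":"array","items":{"type":"array"}},"force":{"type":"number"}},"required":["moves"]}

```bash
mkdir -p pics
cat > h.py <<'E'
import numpy as np, cv2
from workcell import status, vision, ticket, finder, manip
def cloud(name):
    im,d=vision.camera(name); i=vision.camera_info(name); K=np.array(i["intrinsics"]);P=np.array(i["pose"])
    v,u=np.mgrid[:384,:512]
    c=np.stack([(u-K[0,2])/K[0,0]*d,(v-K[1,2])/K[1,1]*d,d],-1)
    w=c@P[:3,:3].T+P[:3,3]; w[d==0]=np.nan
    return im,w
def save(im,f,s=1):
    cv2.imwrite("pics/"+f,cv2.resize(im[...,::-1],None,fx=s,fy=s,interpolation=cv2.INTER_CUBIC))
E
python3 - <<'E'
from h import *
print(status.get_state(), manip.grip_depth)
for n in("scene","top"):
    im,w=cloud(n); save(im,n+"0.png",1.5); np.savez(n+"0.npz",im=im,w=w)
    print(n,np.round(vision.camera_info(n)["pose"],3).tolist())
    for t in("horn_d_centre","pad_1_top","end_pin","end_block"):
        for r in finder.outline_of(n,t):
            p=w[r["pixels"]]; print(t,round(r["conf"],2),r["bbox"],np.round(np.nanmedian(p,0),3),np.round(np.nanmax(p[:,2]),3),im[r["pixels"]].mean(0).astype(int))
E
```

```text
{'t': 0.0, 'qpos': array([ 1.06345520e+00,  5.28431837e-01,  1.43392312e+00,  9.73171357e-07,
        1.18138837e+00, -1.78504121e-01]), 'joint_velocities': array([-0.0002441 ,  0.00137386,  0.00011954, -0.00014672, -0.00122972,
       -0.00166603]), 'effort': array([ 1.96472394e-05, -4.40039492e+01, -1.76595175e+01,  6.32483256e-02,
        5.80889569e-02, -1.73126941e-04]), 'tcp_pos': array([0.20144751, 0.59086217, 0.22158611]), 'tool_rot': array([-3.13947631e+00, -3.82754769e-04,  2.81275487e+00]), 'contact_force': array([ 0.14799607,  0.05950219, -0.08129019]), 'ft_torque': array([-0.00140131, -0.00831403,  0.0201261 ]), 'finger_force': 0.0, 'width': 0.08696249484498618} 0.0187
scene [[0.857, -0.361, 0.367, 0.227], [-0.514, -0.627, 0.585, -0.324], [0.019, -0.69, -0.723, 0.665], [0.0, 0.0, 0.0, 1.0]]
horn_d_centre 0.65 [312.3, 248.5, 9.5, 20.8] [ 0.567 -0.05   0.024] 0.051 [104  79  57]
horn_d_centre 0.63 [310.9, 215.3, 9.9, 18.9] [0.629 0.028 0.026] 0.052 [189 181 150]
horn_d_centre 0.58 [329.6, 237.5, 11.1, 16.8] [ 0.626 -0.035  0.023] 0.051 [ 63 135  84]
pad_1_top 0.65 [243.4, 243.5, 27.5, 20.6] [0.471 0.043 0.01 ] 0.014 [65 70 70]
end_block 0.54 [167.1, 190.1, 19.0, 18.6] [0.375 0.291 0.015] 0.019 [133 140 140]
top [[0.009, -0.988, 0.154, 0.408], [-1.0, -0.011, -0.008, 0.174], [0.009, -0.154, -0.988, 0.973], [0.0, 0.0, 0.0, 1.0]]
horn_d_centre 0.66 [341.0, 182.6, 13.1, 10.7] [ 0.569 -0.041  0.025] 0.054 [97 82 64]
horn_d_centre 0.66 [169.7, 186.2, 18.3, 18.0] [0.543 0.352 0.042] 0.084 [97 98 95]
horn_d_centre 0.51 [306.0, 151.6, 16.1, 14.5] [0.631 0.034 0.024] 0.054 [167 164 132]
horn_d_centre 0.49 [335.7, 158.3, 11.9, 8.7] [ 0.626 -0.027  0.025] 0.054 [ 59 129  80]
pad_1_top 0.98 [295.3, 219.1, 23.8, 19.7] [0.471 0.045 0.011] 0.017 [66 69 69]
end_pin 0.45 [326.5, 219.0, 9.4, 6.6] [ 0.488 -0.001  0.015] 0.042 [200 168 116]
end_block 0.75 [194.8, 256.7, 19.4, 20.1] [0.376 0.295 0.017] 0.022 [157 160 160]
```

View pics/scene0.png

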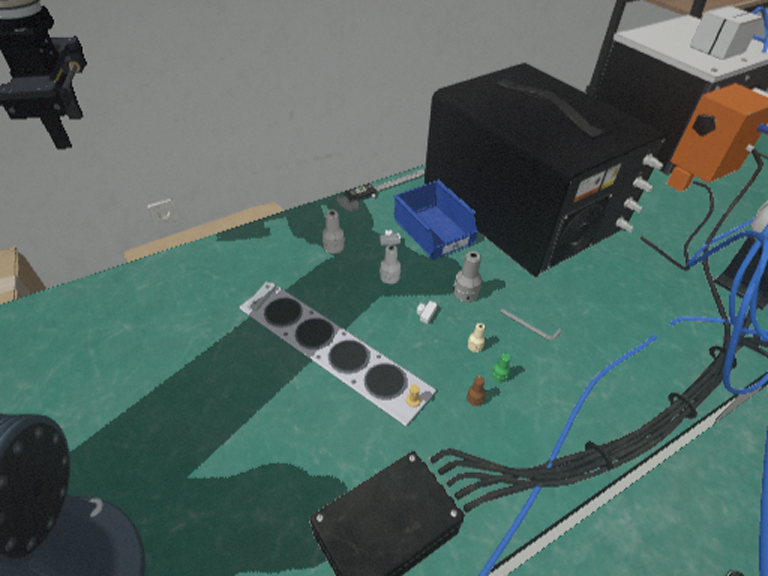

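View pics/top0.png

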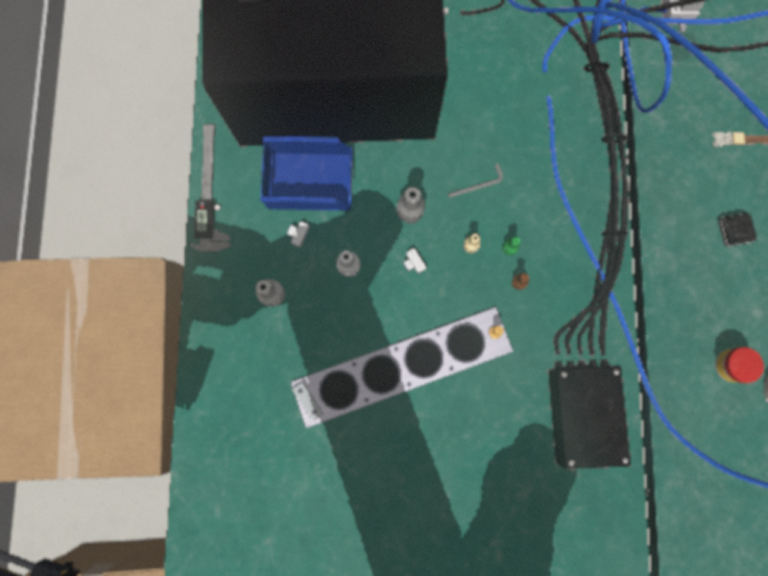

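Scene and top agree. In the 1.5x top view, the rack's pads run from (465,342) beside the brass pin (497,330) to (338,390) beside the block (305,400). There are three large horns at (268,291), (347,262) and (411,203). The small candidates are pale (472,242), green (512,243) and brown (521,281); pale yellowish is the one described. Next I fit the axes.

```bash
cat >> h.py <<'E'
from scipy.optimize import least_squares
SP={'d':(.050,.013,.029,.0085),'b':(.070,.019,.039,.012),'a':(.080,.021,.046,.0125),'c':(.090,.023,.052,.014)}
def axis(P,c0,h,base=0.):
    H,R,hf,r=SP[h]; q=P[np.hypot(*(P[:,:2]-c0).T)<.035]; z=q[:,2]-base
    def f(c,m,rr): return np.hypot(*(q[m,:2]-c).T)-rr
    mn=(z>hf+.006)&(z<H-.006); mt=z>H-.007; mf=(z>.008)&(z<hf-.006)
    out=[]
    for m,rr in((mn,r),(mf,R)):
        s=least_squares(lambda c:f(c,m,rr),c0,loss='soft_l1',f_scale=.002) if m.sum()>5 else None
        out.append((s.x.round(4),int(m.sum())) if s is not None else None)
    t=q[mt,:2]; out.append(((t.min(0)+t.max(0))/2).round(4) if mt.sum() else None)
    return out, np.nanpercentile(q[:,2],99.5).round(4) if len(q) else None
def pads(im,w):
    g=im.max(2); m=(abs(w[...,2]-.010)<.008)&(g<110)&(im.max(2).astype(int)-im.min(2)<16)&(w[...,0]<.52)&(w[...,0]>.34)&(w[...,1]>-.02)&(w[...,1]<.31)
    n,l,s,c=cv2.connectedComponentsWithStats(m.astype(np.uint8))
    return [(s[i,4],c[i].round(1).tolist(),np.nanmean(w[l==i],0).round(4).tolist(),((np.nanmin(w[l==i],0)+np.nanmax(w[l==i],0))/2).round(4).tolist()) for i in range(1,n) if s[i,4]>120]
E
python3 - <<'E'
from h import *
C=[]
for n in("scene","top"):
    z=np.load(n+"0.npz"); im,w=z["im"],z["w"]; C.append(w[~np.isnan(w[...,0])])
    print(n); [print(p) for p in pads(im,w)]
    for nm,lo,hi in(("pin",(.45,-.03),(.52,.02)),):
        q=C[-1]; m=(q[:,2]>.022)&(q[:,2]<.05)&(q[:,:2]>lo).all(1)&(q[:,:2]<hi).all(1); print(nm,q[m].mean(0).round(4),q[m].max(0))
z=np.load("top0.npz"); w=z["w"]
for k,(u,v) in dict(p1=(179,194),p2=(231,174),p3=(273,135),d=(314,161)).items():
    c=np.nanmedian(w[v-3:v+4,u-3:u+4].reshape(-1,3),0)[:2]; 
    for P in C:
        q=P[np.hypot(*(P[:,:2]-c).T)<.04]; h0=np.percentile(q[:,2],99.5)
        print(k,c.round(3),"h",h0.round(3))
        for h in ([ 'd'] if k=='d' else 'bac'): 
            if abs(SP[h][0]-h0)<.012: print('  ',h,axis(P,c,h))
im=z["im"]; s=np.load("scene0.npz")["im"]
a=cv2.resize(im[110:215,160:370],None,fx=3.5,fy=3.5); b=cv2.resize(s[205:275,290:350],None,fx=3,fy=3)
a[:210,-180:]=b[:210,:180]; save(a,"crop.png")
E
```

```text
scene
(np.int32(419), [188.4, 207.9], [0.3958, 0.2455, 0.0095], [0.3979, 0.2485, 0.0077])
(np.int32(452), [209.4, 221.9], [0.4212, 0.1789, 0.0097], [0.4242, 0.1817, 0.0084])
(np.int32(438), [232.3, 237.1], [0.447, 0.1113, 0.0098], [0.4474, 0.1119, 0.0094])
(np.int32(483), [256.7, 253.5], [0.4725, 0.0441, 0.0098], [0.4726, 0.0453, 0.0098])
pin [ 0.4891 -0.0052  0.0349] [0.49702328 0.00356997 0.04023374]
top
(np.int32(462), [309.9, 228.3], [0.4703, 0.0454, 0.0113], [0.4711, 0.0461, 0.0113])
(np.int32(462), [282.0, 238.4], [0.4453, 0.1126, 0.0115], [0.4453, 0.1126, 0.0118])
(np.int32(552), [253.4, 249.2], [0.4191, 0.181, 0.0111], [0.4197, 0.1808, 0.01])
(np.int32(576), [225.4, 259.5], [0.3943, 0.2473, 0.011], [0.3943, 0.2482, 0.0103])
pin [ 0.4894 -0.0039  0.0388] [0.49591199 0.00358354 0.04182305]
p1 [0.541 0.352] h 0.081
   b ([(array([0.5493, 0.3593]), 52), (array([0.5484, 0.3583]), 96), array([0.5486, 0.3581])], np.float64(0.081))
   a ([(array([0.5394, 0.3409]), 59), (array([0.5496, 0.3611]), 145), array([0.5489, 0.3584])], np.float64(0.081))
   c ([(array([0.5399, 0.3418]), 91), (
[... 780 characters left out ...]
2342])], np.float64(0.0727))
p3 [0.682 0.138] h 0.091
   a ([(array([0.6929, 0.134 ]), 68), (array([0.6929, 0.1338]), 161), array([0.6922, 0.1331])], np.float64(0.091))
   c ([(array([0.6942, 0.1353]), 84), (array([0.6951, 0.1357]), 214), array([0.6923, 0.1335])], np.float64(0.091))
p3 [0.682 0.138] h 0.093
   c ([(array([0.6935, 0.134 ]), 41), (array([0.6949, 0.1339]), 147), array([0.6923, 0.1339])], np.float64(0.0934))
d [0.63  0.038] h 0.05
   d ([(array([0.6364, 0.0342]), 14), (array([0.6356, 0.0339]), 55), array([0.6341, 0.0319])], np.float64(0.0501))
d [0.63  0.038] h 0.052
   d ([(array([0.6239, 0.0392]), 7), (array([0.6351, 0.0326]), 28), array([0.6337, 0.033 ])], np.float64(0.0522))
```

View pics/crop.png

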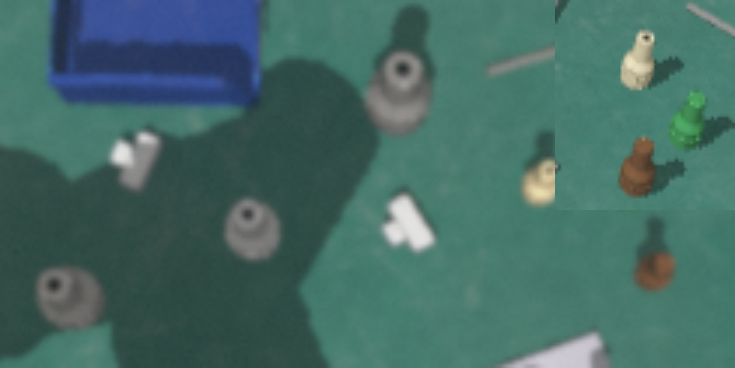

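The pale yellowish one at top px (314,161) is horn_d; the green and brown ones are look-alikes. By height, a is (0.549,0.359), b (0.599,0.236), c (0.693,0.134) and d (0.635,0.033). The order from the pin is d, b, a, c. Next I check the clearance of the tall obstacles near c and write a move planner that only prints numbers.

```bash
cat >> h.py <<'E'
def to(x,y,z,yaw=1.934):
    "prints tool-frame shift to reach a vertical pose at x,y,z (after levelling), in current tool axes, and tool turn"
    from scipy.spatial.transform import Rotation as R
    s=status.get_state(); A=R.from_euler('xyz',s["tool_rot"]); B=R.from_euler('xyz',[np.pi,0,yaw])
    print("t",round(s["t"],2),"tcp",s["tcp_pos"].round(4),"rot",s["tool_rot"].round(3),"w",round(s["width"],4),"q",s["qpos"].round(2))
    d=np.array([x,y,z])-s["tcp_pos"]
    print("shift",A.inv().apply(d).round(4),"turn",(A.inv()*B).as_rotvec().round(4),"shift in goal axes",B.inv().apply(d).round(4))
E
python3 - <<'E'
from h import *
for n in("scene","top"):
    w=np.load(n+"0.npz")["w"]; q=w[~np.isnan(w[...,0])]
    m=(q[:,2]>.1)&(q[:,0]>.4)&(q[:,0]<.95)&(abs(q[:,1]-.15)<.3)
    for a in np.arange(-.15,.45,.1):
        k=m&(q[:,1]>=a)&(q[:,1]<a+.1)
        if k.any(): print(n,a.round(2),q[k,0].min().round(3),q[k,2].max().round(3),k.sum())
    m=(q[:,2]>.02)&(q[:,0]>.65)&(q[:,0]<.78)&(q[:,1]>.17)&(q[:,1]<.4); print("tray",q[m].min(0),q[m].max(0))
to(.635,.033,.15)
E
```

```text
scene -0.15 0.865 0.273 288
scene 0.05 0.81 0.234 2971
scene 0.15 0.805 0.252 2688
scene 0.25 0.8 0.253 2259
scene 0.35 0.796 0.236 1347
tray [0.68742028 0.22990808 0.02002245] [0.77980893 0.37491106 0.06318614]
top -0.15 0.862 0.276 308
top 0.05 0.81 0.23 2076
top 0.15 0.805 0.231 3836
top 0.25 0.799 0.236 3930
top 0.35 0.795 0.237 2973
tray [0.6869498  0.23222815 0.02001255] [0.77984764 0.37290703 0.0649945 ]
t 0.5 tcp [0.2018 0.5915 0.2225] rot [-3.141  0.     2.813] w 0.0868 q [ 1.06  0.53  1.43 -0.    1.18 -0.18]
shift [-0.5903 -0.3887  0.0725] turn [-1.000e-04  0.000e+00  8.788e-01] shift in goal axes [-0.676   0.2066  0.0725]
```

{"api": "arm_command", "payload": {
  "moves": [
    [[-0.02, -0.013, 0], [0, 0, 0], 0.7],
    [[-0.033, -0.022, 0], [0, 0, 0], 0.7],
    [[-0.033, -0.022, 0], [0, 0, 0], 0.7],
    [[-0.033, -0.022, 0], [0, 0, 0], 0.7],
    [[-0.033, -0.022, 0], [0, 0, 0], 0.7],
    [[-0.033, -0.022, 0], [0, 0, 0], 0.7],
    [[-0.033, -0.022, 0], [0, 0, 0], 0.7],
    [[-0.033, -0.022, 0], [0, 0, 0], 0.7],
    [[-0.033, -0.022, 0], [0, 0, 0], 0.7],
    [[-0.033, -0.022, 0], [0, 0, 0], 0.7],
    [[-0.033, -0.022, 0], [0, 0, 0], 0.7],
    [[-0.033, -0.022, 0], [0, 0, 0], 0.7]
  ]
}}

```text
t: 1.5
tcp_pos: [0.4829, 0.2248, 0.2228]
tool_rot: [3.141, 0.0, 2.813]
contact_force: [0.4, 0.3, 0.8]
width: 0.0611
finger_force: 0.0
```

{"api": "arm_command", "payload": {
  "moves": [
    [[-0.033, -0.022, 0], [0, 0, 0], 0.7],
    [[-0.033, -0.022, 0], [0, 0, 0], 0.7],
    [[-0.033, -0.022, 0], [0, 0, 0], 0.7],
    [[-0.033, -0.022, 0], [0, 0, 0], 0.7],
    [[0, 0, 0], [0, 0, 0.11], 0.7],
    [[0, 0, 0], [0, 0, 0.11], 0.7],
    [[0, 0, 0], [0, 0, 0.11], 0.7],
    [[0, 0, 0], [0, 0, 0.11], 0.7],
    [[0, 0, 0], [0, 0, 0.11], 0.7],
    [[0, 0, 0], [0, 0, 0.11], 0.7],
    [[0, 0, 0], [0, 0, 0.11], 0.7],
    [[0, 0, 0], [0, 0, 0.109], 0.7]
  ]
}}

```text
t: 2.5
tcp_pos: [0.5785, 0.1006, 0.2227]
tool_rot: [3.141, 0.0, 1.928]
contact_force: [0.1, 0.8, -0.1]
width: 0.061
finger_force: 0.0
```

Run:
```python
from h import *
to(.635,.033,.12)
```

```text
t 2.5 tcp [0.5785 0.1006 0.2227] rot [3.141 0.    1.928] w 0.061 q [-0.02  0.48  1.53  0.    1.14 -0.38]
shift [-0.0831  0.0293  0.1027] turn [ 0.0002  0.     -0.0057] shift in goal axes [-0.0832  0.0288  0.1027]
```

{"api": "arm_command", "payload": {
  "moves": [
    [[-0.021, 0.0073, 0], [0, 0, 0], 0.55],
    [[-0.021, 0.0073, 0], [0, 0, 0], 0.55],
    [[-0.021, 0.0073, 0], [0, 0, 0], 0.55],
    [[-0.0201, 0.0074, 0], [0, 0, 0], 0.55],
    [[0, 0, 0.025], [0, 0, 0], 0.55],
    [[0, 0, 0.025], [0, 0, 0], 0.55],
    [[0, 0, 0.025], [0, 0, 0], 0.55],
    [[0, 0, 0.0277], [0, 0, 0], 0.55],
    [[0, 0, 0], [0, 0, 0], 0.55],
    [[0, 0, 0], [0, 0, 0], 0.55]
  ]
}}

```text
t: 3.33
tcp_pos: [0.6342, 0.0334, 0.1186]
tool_rot: [-3.138, -0.002, 1.934]
contact_force: [0.8, 0.3, 0.3]
width: 0.0478
finger_force: 0.0
```

Run:
```python
from h import *
im,w=cloud("scene"); to(.635,.033,.020); save(im[150:300,230:400],"d1.png",4)
P=w[~np.isnan(w[...,0])]; print(axis(P[P[:,2]<.06],np.array([.635,.033]),'d'))
```

```text
t 3.38 tcp [0.6358 0.0333 0.1203] rot [3.141 0.    1.934] w 0.0478 q [-0.12  0.67  1.49  0.    0.99 -0.49]
shift [ 0.     -0.0008  0.1003] turn [ 0.0003  0.0001 -0.0002] shift in goal axes [-0.     -0.0008  0.1003]
([(array([0.6364, 0.0345]), 16), (array([0.636 , 0.0342]), 52), array([0.6341, 0.0318])], np.float64(0.0499))
```

View pics/d1.png

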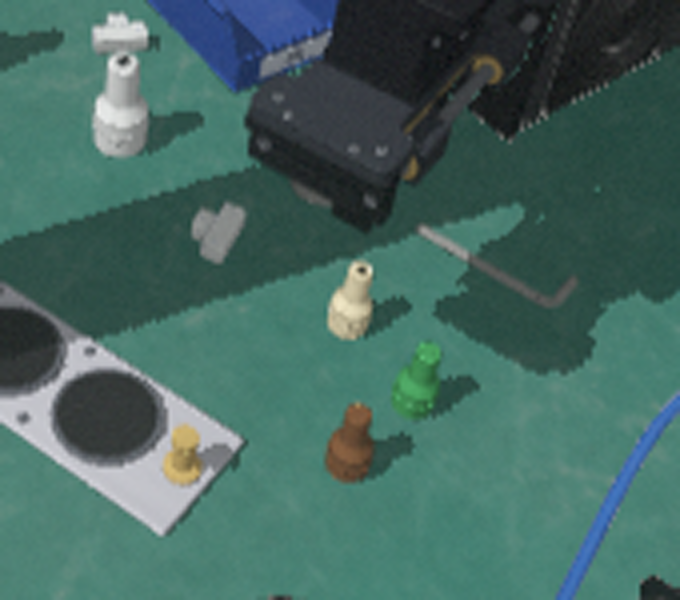

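The crop shows pale d at (350,300), with green (418,380) and brown (350,440) beside it; the jaw hangs above d. I go lower and check the straddle from near.

{"api": "arm_command", "payload": {
  "moves": [
    [[0, 0, 0.02], [0, 0, 0], 0.55],
    [[0, 0, 0.02], [0, 0, 0], 0.55],
    [[0, 0, 0.018], [0, 0, 0], 0.55],
    [[0, 0, 0], [0, 0, 0], 0.55],
    [[0, 0, 0], [0, 0, 0], 0.55]
  ]
}}

```text
t: 3.8
tcp_pos: [0.6362, 0.0333, 0.0632]
tool_rot: [3.14, 0.001, 1.934]
contact_force: [-0.2, 0.4, 0.8]
width: 0.0483
finger_force: 0.0
```

Run:
```python
from h import *
im,w=cloud("scene"); to(.6355,.0335,.020)
i=vision.camera_info("scene");K=np.array(i["intrinsics"]);P=np.linalg.inv(i["pose"])
t=status.get_state()["tcp_pos"]; yd=np.array([.9347,.3556,0])
for q in(t,t+yd*.024,t-yd*.024):
    c=K@(P[:3,:3]@q+P[:3,3]); u,v=c[:2]/c[2]; print(((u-250)*6,(v-180)*6)); 
    cv2.circle(im,(int(round(u)),int(round(v))),0,(255,0,0),-1)
save(im[180:270,250:370],"d2.png",6)
```

```text
t 3.85 tcp [0.6369 0.0332 0.0639] rot [3.139e+00 2.000e-03 1.934e+00] w 0.0477 q [-0.12  0.74  1.52  0.    0.88 -0.49]
shift [ 0.0008 -0.0013  0.0439] turn [ 0.0031  0.0016 -0.0001] shift in goal axes [ 0.0008 -0.0012  0.0439]
(np.float64(428.2525366783183), np.float64(197.32228982886875))
(np.float64(459.92747784909477), np.float64(160.66423791513313))
(np.float64(395.50493014567746), np.float64(235.22175912391094))
```

View pics/d2.png

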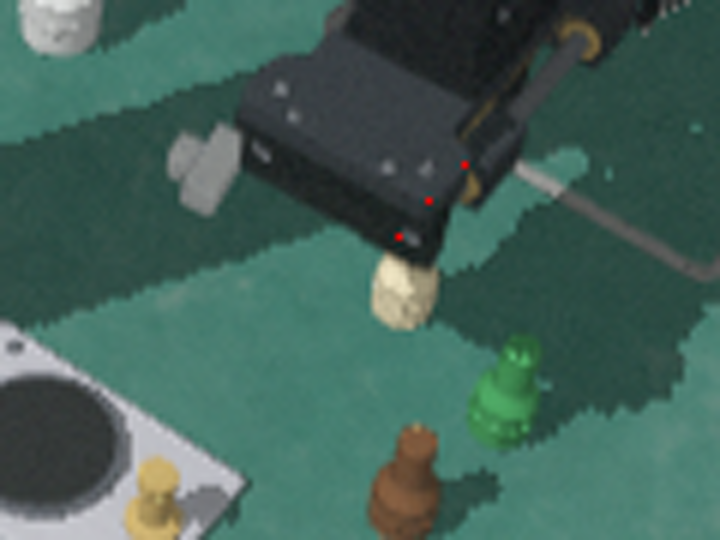

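The near corner of the gripper body (190 mm along tool y) hides the fingers. The projected fingertips at (460,160) and (395,235) straddle d, so I descend.

{"api": "arm_command", "payload": {
  "moves": [
    [[0, -0.001, 0.012], [0, 0, 0], 0.55],
    [[0, 0, 0.01], [0, 0, 0], 0.55],
    [[0, 0, 0.01], [0, 0, 0], 0.55],
    [[0, 0, 0.009], [0, 0, 0], 0.55],
    [[0, 0, 0], [0, 0, 0], 0.55],
    [[0, 0, 0], [0, 0, 0], 0.3],
    [[0, 0, 0], [0, 0, 0], 0.15],
    [[0, 0, 0], [0, 0, 0], 0.1],
    [[0, 0, 0], [0, 0, 0], 0.1],
    [[0, 0, 0], [0, 0, 0], 0.1],
    [[0, 0, 0], [0, 0, 0], 0.1]
  ],
  "force": 15
}}

```text
t: 4.77
tcp_pos: [0.6347, 0.0329, 0.0212]
tool_rot: [3.141, 0.0, 1.934]
contact_force: [-0.2, -0.8, 0.2]
width: 0.0208
finger_force: 14.8
```

{"api": "arm_command", "payload": {
  "moves": [
    [[0, 0, 0], [0, 0, 0], 0.1],
    [[0, 0, -0.005], [0, 0, 0], 0.1],
    [[0, 0, -0.02], [0, 0, 0], 0.1],
    [[0, 0, -0.02], [0, 0, 0], 0.1],
    [[0, 0, -0.025], [0, 0, 0], 0.1],
    [[0, 0, -0.03], [0, 0, 0], 0.1],
    [[0, 0, 0], [0, 0, 0], 0.1],
    [[0, 0, 0], [0, 0, 0], 0.1]
  ]
}}

```text
t: 5.43
tcp_pos: [0.6357, 0.0328, 0.1231]
tool_rot: [3.138, 0.002, 1.934]
contact_force: [0.5, -0.5, -0.9]
width: 0.021
finger_force: 14.7
```

Run:
```python
from h import *
im,w=cloud("scene"); to(.4717,.0448,.12); save(im[150:270,250:370],"d3.png",5)
P=w[~np.isnan(w[...,0])]; t=status.get_state()["tcp_pos"]
f=np.hypot(*(P[:,:2]-t[:2]).T)<.03
q=P[f&(P[:,2]>.04)&(P[:,2]<.15)]; print(np.histogram(q[:,2],12)); print(q.min(0))
```

```text
t 5.48 tcp [0.6342 0.033  0.1213] rot [3.141 0.    1.934] w 0.0208 q [-0.12  0.66  1.49 -0.    0.99 -0.49]
shift [ 0.0688 -0.1477  0.0012] turn [ 0.0004  0.0003 -0.0001] shift in goal axes [ 0.0688 -0.1477  0.0013]
(array([10,  6,  3,  3,  2,  1,  1,  2,  7,  3,  4,  3]), array([0.10141137, 0.10417814, 0.10694492, 0.10971169, 0.11247846,
       0.11524523, 0.11801201, 0.12077878, 0.12354555, 0.12631233,
       0.1290791 , 0.13184587, 0.13461264]))
[0.62288924 0.02052716 0.10141137]
```

View pics/d3.png

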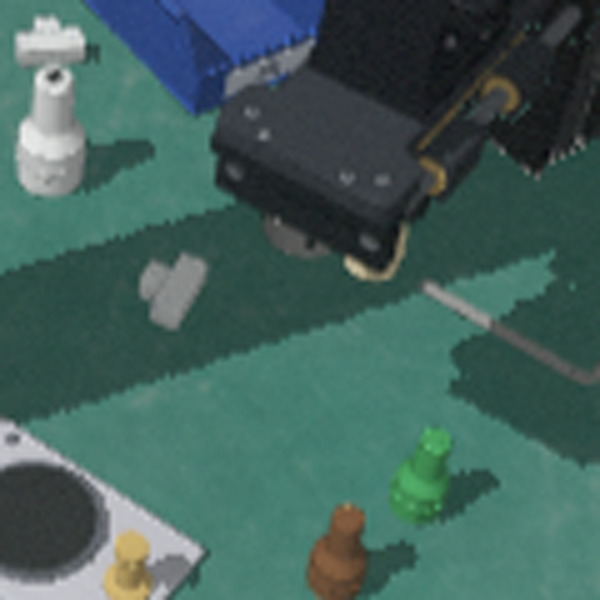

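d is held: its foot shows under the jaw at (375,265), underside at about 0.100. Carry it to the pad by the pin.

{"api": "arm_command", "payload": {
  "moves": [
    [[0.0076, -0.0165, 0], [0, 0, 0], 0.1],
    [[0.0076, -0.0164, 0], [0, 0, 0], 0.1],
    [[0.0076, -0.0164, 0], [0, 0, 0], 0.1],
    [[0.0076, -0.0164, 0], [0, 0, 0], 0.1],
    [[0.0076, -0.0164, 0], [0, 0, 0], 0.1],
    [[0.0077, -0.0164, 0], [0, 0, 0], 0.1],
    [[0.0077, -0.0164, 0], [0, 0, 0], 0.1],
    [[0.0077, -0.0164, 0], [0, 0, 0], 0.1],
    [[0.0077, -0.0164, 0], [0, 0, 0], 0.1],
    [[0, 0, 0.02], [0, 0, 0], 0.1],
    [[0, 0, 0.02], [0, 0, 0], 0.1],
    [[0, 0, 0], [0, 0, 0], 0.1]
  ]
}}

```text
t: 6.48
tcp_pos: [0.4682, 0.0452, 0.0775]
tool_rot: [-3.134, -0.004, 1.934]
contact_force: [-0.1, 0.7, -0.7]
width: 0.0211
finger_force: 14.7
```

Run:
```python
from h import *
to(.4717,.0448,.0315)
im,w=cloud("scene")
P=w[~np.isnan(w[...,0])]; m=(P[:,2]>.045)&(P[:,2]<.085)&(np.hypot(P[:,0]-.4717,P[:,1]-.0448)<.03); q=P[m]; print(len(q),q.min(0),q.max(0))
m2=q[:,2]<.08
if m2.sum()>5: print(least_squares(lambda c:np.hypot(*(q[m2,:2]-c).T)-.013,[.4717,.0448],loss='soft_l1',f_scale=.002).x)
to(.4717,.0448,.0315)
```

```text
t 6.48 tcp [0.4682 0.0452 0.0775] rot [-3.134 -0.004  1.934] w 0.0211 q [-0.14  0.58  1.93 -0.    0.64 -0.5 ]
shift [-0.0019  0.0035  0.0459] turn [-0.0081 -0.0044 -0.0003] shift in goal axes [-0.0017  0.0031  0.046 ]
86 [0.45047587 0.02748619 0.0547337 ] [0.48910751 0.04584573 0.08487292]
[0.46788448 0.04674533]
t 6.53 tcp [0.4692 0.0451 0.0787] rot [-3.135 -0.004  1.934] w 0.0209 q [-0.14  0.58  1.93 -0.    0.64 -0.5 ]
shift [-0.0014  0.0025  0.0471] turn [-0.0064 -0.0035 -0.0003] shift in goal axes [-0.0012  0.0022  0.0472]
```

{"api": "arm_command", "payload": {
  "moves": [
    [[0, 0, 0.012], [0, 0, 0], 0.1],
    [[0, 0, 0.012], [0, 0, 0], 0.1],
    [[0, 0, 0.012], [0, 0, 0], 0.1],
    [[0, 0, 0.006], [0, 0, 0], 0.1],
    [[0, 0, 0], [0, 0, 0], 0.1],
    [[0, 0, 0], [0, 0, 0], 0.1],
    [[0, 0, 0], [0, 0, 0], 0.1],
    [[0, 0, 0], [0, 0, 0], 0.1]
  ]
}}

```text
t: 7.2
tcp_pos: [0.4724, 0.0448, 0.0395]
tool_rot: [3.14, 0.001, 1.934]
contact_force: [-0.1, 0.3, -1.6]
width: 0.0208
finger_force: 14.7
```

Run:
```python
from h import *
to(.4717,.0448,.0315)
im,w=cloud("scene")
P=w[~np.isnan(w[...,0])]; m=(P[:,2]>.018)&(P[:,2]<.036)&(np.hypot(P[:,0]-.4717,P[:,1]-.0448)<.03); q=P[m]; print(len(q),q.min(0),q.max(0))
if len(q)>5: print(least_squares(lambda c:np.hypot(*(q[:,:2]-c).T)-.013,[.4717,.0448],loss='soft_l1',f_scale=.002).x)
to(.4717,.0448,.0315)
```

```text
t 7.2 tcp [0.4724 0.0448 0.0395] rot [3.140e+00 1.000e-03 1.934e+00] w 0.0208 q [-0.14  0.66  1.95 -0.    0.54 -0.5 ]
shift [ 0.0003 -0.0006  0.008 ] turn [ 0.0011  0.0006 -0.0001] shift in goal axes [ 0.0003 -0.0006  0.008 ]
37 [0.4594505  0.03168278 0.01839393] [0.48127006 0.04437301 0.03549156]
[0.47202356 0.04608087]
t 7.25 tcp [0.4723 0.0448 0.0395] rot [3.140e+00 1.000e-03 1.934e+00] w 0.0211 q [-0.14  0.66  1.95 -0.    0.53 -0.5 ]
shift [ 0.0002 -0.0006  0.008 ] turn [ 0.0011  0.0006 -0.0002] shift in goal axes [ 0.0002 -0.0006  0.008 ]
```

{"api": "arm_command", "payload": {
  "moves": [
    [[0, 0, 0.003], [0, 0, 0], 0.1],
    [[0, 0, 0.003], [0, 0, 0], 0.1],
    [[0, 0, 0.0015], [0, 0, 0], 0.1],
    [[0, 0, 0.001], [0, 0, 0], 0.1],
    [[0, 0, 0], [0, 0, 0], 0.1],
    [[0, 0, 0], [0, 0, 0], 0.1]
  ]
}}

```text
t: 7.75
tcp_pos: [0.4719, 0.0448, 0.0312]
tool_rot: [3.141, 0.0, 1.934]
contact_force: [-1.6, 0.3, 9.4]
width: 0.0206
finger_force: 15.4
```

Contact felt (9 N), so I release, rise and move on towards b.

{"api": "arm_command", "payload": {
  "moves": [
    [[0, 0, -0.0005], [0, 0, 0], 0.25],
    [[0, 0, 0], [0, 0, 0], 0.35],
    [[0, 0, 0], [0, 0, 0], 0.5],
    [[0, 0, 0], [0, 0, 0], 0.5],
    [[0, 0, 0], [0, 0, 0], 0.5],
    [[0, 0, -0.01], [0, 0, 0], 0.5],
    [[0, 0, -0.02], [0, 0, 0], 0.5],
    [[0, 0, -0.03], [0, 0, 0], 0.6],
    [[0, 0, -0.035], [0, 0, 0], 0.75],
    [[0, 0, -0.035], [0, 0, 0], 0.75],
    [[0, 0, 0], [0, 0, 0], 0.75],
    [[0, 0, 0], [0, 0, 0], 0.75]
  ]
}}

```text
t: 8.75
tcp_pos: [0.4734, 0.0447, 0.1634]
tool_rot: [3.136, 0.003, 1.934]
contact_force: [-0.1, 0.2, -0.3]
width: 0.0638
finger_force: 0.0
```

Run:
```python
from h import *
im,w=cloud("scene"); P=w[~np.isnan(w[...,0])]; P=P[P[:,2]<.1]
print('d',axis(P,np.array([.4717,.0448]),'d',.01)); print('b',axis(P,np.array([.599,.236]),'b'))
to(.5985,.2358,.10)
```

```text
d ([(array([0.4727, 0.0467]), 18), (array([0.4723, 0.0461]), 57), array([0.4717, 0.0443])], np.float64(0.06))
b ([None, None, None], np.float64(0.0143))
t 8.8 tcp [0.472  0.0449 0.1618] rot [3.140e+00 1.000e-03 1.934e+00] w 0.0639 q [-0.14  0.42  1.87  0.    0.85 -0.5 ]
shift [0.1336 0.1859 0.062 ] turn [ 0.0018  0.001  -0.0001] shift in goal axes [0.1336 0.1861 0.0618]
```

{"api": "arm_command", "payload": {
  "moves": [
    [[0.0134, 0.0186, 0], [0, 0, 0], 0.75],
    [[0.0134, 0.0186, 0], [0, 0, 0], 0.75],
    [[0.0134, 0.0186, 0], [0, 0, 0], 0.75],
    [[0.0134, 0.0186, 0], [0, 0, 0], 0.75],
    [[0.0134, 0.0186, 0], [0, 0, 0], 0.75],
    [[0.0134, 0.0186, 0], [0, 0, 0], 0.75],
    [[0.0134, 0.0186, 0], [0, 0, 0], 0.75],
    [[0.0134, 0.0186, 0], [0, 0, 0], 0.75],
    [[0.0134, 0.0186, 0.02], [0, 0, 0], 0.75],
    [[0.0134, 0.0187, 0.03], [0, 0, 0], 0.75],
    [[0, 0, 0.012], [0, 0, 0], 0.75],
    [[0, 0, 0], [0, 0, 0], 0.75]
  ]
}}

```text
t: 9.8
tcp_pos: [0.5942, 0.2359, 0.093]
tool_rot: [-3.13, -0.002, 1.936]
contact_force: [-1.0, -0.1, -0.0]
width: 0.0652
finger_force: 0.0
```

{"api": "arm_command", "payload": {
  "moves": [
    [[0, 0, 0], [0, 0, 0], 0.75],
    [[0, 0, 0], [0, 0, 0], 0.75],
    [[0, 0, 0], [0, 0, 0], 0.75]
  ]
}}

```text
t: 10.05
tcp_pos: [0.5985, 0.2354, 0.1]
tool_rot: [3.14, 0.0, 1.933]
contact_force: [0.8, 1.1, 0.5]
width: 0.065
finger_force: 0.0
```

Run:
```python
from h import *
to(.599,.236,.040)
```

```text
t 10.05 tcp [0.5985 0.2354 0.1   ] rot [3.14  0.    1.933] w 0.065 q [ 0.2   0.7   1.48 -0.    0.96 -0.16]
shift [0.0004 0.0006 0.06  ] turn [ 0.0012  0.0003 -0.0012] shift in goal axes [0.0004 0.0006 0.06  ]
```

{"api": "arm_command", "payload": {
  "moves": [
    [[0, 0, 0.015], [0, 0, 0], 0.75],
    [[0, 0, 0.018], [0, 0, 0], 0.75],
    [[0, 0, 0.018], [0, 0, 0], 0.75],
    [[0, 0, 0.009], [0, 0, 0], 0.75],
    [[0, 0, 0], [0, 0, 0], 0.75],
    [[0, 0, 0], [0, 0, 0], 0.4],
    [[0, 0, 0], [0, 0, 0], 0.2],
    [[0, 0, 0], [0, 0, 0], 0.15],
    [[0, 0, 0], [0, 0, 0], 0.15],
    [[0, 0, 0], [0, 0, 0], 0.15],
    [[0, 0, 0], [0, 0, 0], 0.15],
    [[0, 0, 0], [0, 0, 0], 0.15]
  ],
  "force": 20
}}

```text
t: 11.05
tcp_pos: [0.5984, 0.2363, 0.0391]
tool_rot: [3.141, 0.0, 1.934]
contact_force: [0.7, 0.5, -0.2]
width: 0.0262
finger_force: 0.0
```

{"api": "arm_command", "payload": {
  "moves": [
    [[0, 0, 0], [0, 0, 0], 0.15],
    [[0, 0, -0.005], [0, 0, 0], 0.15],
    [[0, 0, -0.02], [0, 0, 0], 0.15],
    [[0, 0, -0.025], [0, 0, 0], 0.15],
    [[0, 0, -0.03], [0, 0, 0], 0.15],
    [[0, 0, -0.03], [0, 0, 0], 0.15],
    [[0, 0, -0.01], [0, 0, 0], 0.15],
    [[0, 0, 0], [0, 0, 0], 0.15],
    [[0, 0, 0], [0, 0, 0], 0.15],
    [[0, 0, 0], [0, 0, 0], 0.15]
  ]
}}

```text
t: 11.88
tcp_pos: [0.5964, 0.2357, 0.1565]
tool_rot: [-3.137, -0.001, 1.934]
contact_force: [0.1, -0.5, -4.1]
width: 0.0224
finger_force: 19.8
```

Run:
```python
from h import *
to(.4461,.1121,.16)
```

```text
t 11.88 tcp [0.5964 0.2357 0.1565] rot [-3.137e+00 -1.000e-03  1.934e+00] w 0.0224 q [ 0.2   0.63  1.45 -0.    1.07 -0.16]
shift [-0.0622 -0.1844 -0.0027] turn [-0.0049 -0.0008 -0.0002] shift in goal axes [-0.0622 -0.1844 -0.0035]
```

{"api": "arm_command", "payload": {
  "moves": [
    [[-0.006, -0.018, 0], [0, 0, 0], 0.15],
    [[-0.006, -0.019, 0], [0, 0, 0], 0.15],
    [[-0.006, -0.019, 0], [0, 0, 0], 0.15],
    [[-0.006, -0.019, 0], [0, 0, 0], 0.15],
    [[-0.006, -0.019, 0], [0, 0, 0], 0.15],
    [[-0.006, -0.019, 0], [0, 0, 0], 0.15],
    [[-0.006, -0.019, 0], [0, 0, 0], 0.15],
    [[-0.006, -0.018, 0], [0, 0, 0], 0.15],
    [[-0.006, -0.018, 0], [0, 0, 0], 0.15],
    [[-0.0077, -0.0182, 0.01], [0, 0, 0], 0.15],
    [[0, 0, 0.03], [0, 0, 0], 0.15],
    [[0, 0, 0.03], [0, 0, 0], 0.15]
  ]
}}

```text
t: 12.88
tcp_pos: [0.4451, 0.1118, 0.0879]
tool_rot: [3.142, 0.0, 1.933]
contact_force: [0.5, 0.0, -4.2]
width: 0.0224
finger_force: 19.8
```

{"api": "arm_command", "payload": {
  "moves": [
    [[0, 0, 0.02], [0, 0, 0], 0.15],
    [[0, 0, 0.01], [0, 0, 0], 0.15],
    [[0, 0, 0], [0, 0, 0], 0.15],
    [[0, 0, 0], [0, 0, 0], 0.15],
    [[0, 0, 0], [0, 0, 0], 0.15],
    [[0, 0, 0], [0, 0, 0], 0.15]
  ]
}}

```text
t: 13.38
tcp_pos: [0.4466, 0.1124, 0.0593]
tool_rot: [3.14, 0.0, 1.934]
contact_force: [-0.3, -0.0, -3.4]
width: 0.0222
finger_force: 19.8
```

Run:
```python
from h import *
to(.4461,.1121,.049)
im,w=cloud("scene")
P=w[~np.isnan(w[...,0])]; m=(P[:,2]>.02)&(P[:,2]<.048)&(np.hypot(P[:,0]-.4461,P[:,1]-.1121)<.03); q=P[m]; print(len(q),q.min(0),q.max(0))
if len(q)>5: print(least_squares(lambda c:np.hypot(*(q[:,:2]-c).T)-.019,[.4461,.1121],loss='soft_l1',f_scale=.002).x)
```

```text
t 13.38 tcp [0.4466 0.1124 0.0593] rot [3.14  0.    1.934] w 0.0222 q [ 0.    0.61  1.97 -0.    0.56 -0.36]
shift [-0.0001 -0.0006  0.0103] turn [ 0.0011  0.0004 -0.    ] shift in goal axes [-0.0001 -0.0006  0.0103]
119 [0.42819171 0.09243624 0.02040151] [0.46369127 0.11733091 0.04793012]
[0.44729607 0.1127    ]
```

{"api": "arm_command", "payload": {
  "moves": [
    [[0, -0.0005, 0.003], [0, 0, 0], 0.15],
    [[0, 0, 0.003], [0, 0, 0], 0.15],
    [[0, 0, 0.0025], [0, 0, 0], 0.15],
    [[0, 0, 0.001], [0, 0, 0], 0.15],
    [[0, 0, 0], [0, 0, 0], 0.15],
    [[0, 0, 0], [0, 0, 0], 0.15]
  ]
}}

```text
t: 13.93
tcp_pos: [0.4456, 0.1122, 0.0493]
tool_rot: [-3.141, -0.0, 1.934]
contact_force: [0.5, 0.7, -3.4]
width: 0.0223
finger_force: 19.8
```

{"api": "arm_command", "payload": {
  "moves": [
    [[0, 0, 0.001], [0, 0, 0], 0.15],
    [[0, 0, 0], [0, 0, 0], 0.15],
    [[0, 0, 0], [0, 0, 0], 0.15]
  ]
}}

```text
t: 14.18
tcp_pos: [0.4459, 0.1121, 0.0489]
tool_rot: [3.141, 0.001, 1.934]
contact_force: [-0.4, -1.2, 4.4]
width: 0.0221
finger_force: 20.1
```

{"api": "arm_command", "payload": {
  "moves": [
    [[0, 0, 0], [0, 0, 0], 0.35],
    [[0, 0, 0], [0, 0, 0], 0.5],
    [[0, 0, 0], [0, 0, 0], 0.6],
    [[0, 0, 0], [0, 0, 0], 0.75],
    [[0, 0, 0], [0, 0, 0], 0.75],
    [[0, 0, -0.01], [0, 0, 0], 0.75],
    [[0, 0, -0.02], [0, 0, 0], 0.75],
    [[0, 0, -0.03], [0, 0, 0], 0.75],
    [[0, 0, -0.035], [0, 0, 0], 0.75],
    [[0, 0, -0.03], [0, 0, 0], 0.75],
    [[0, 0, 0], [0, 0, 0], 0.75],
    [[0, 0, 0], [0, 0, 0], 0.75]
  ]
}}

```text
t: 15.18
tcp_pos: [0.4468, 0.1123, 0.1749]
tool_rot: [3.137, 0.002, 1.934]
contact_force: [-0.7, -0.4, -0.3]
width: 0.065
finger_force: 0.0
```

Run:
```python
from h import *
im,w=cloud("scene"); P=w[~np.isnan(w[...,0])]; P=P[P[:,2]<.1]
print('b',axis(P,np.array([.4461,.1121]),'b',.01)); print('a',axis(P,np.array([.549,.359]),'a'))
to(.5487,.3590,.172)
```

```text
b ([(array([0.4471, 0.1125]), 57), (array([0.4468, 0.1126]), 138), array([0.4457, 0.11  ])], np.float64(0.0812))
a ([None, None, None], np.float64(0.0132))
t 15.23 tcp [0.4456 0.1122 0.1736] rot [3.141 0.    1.934] w 0.0649 q [ 0.    0.38  1.89 -0.    0.87 -0.36]
shift [0.194  0.184  0.0017] turn [ 0.0009  0.0003 -0.0001] shift in goal axes [0.194  0.1841 0.0016]
```

{"api": "arm_command", "payload": {
  "moves": [
    [[0.0194, 0.0184, 0], [0, 0, 0], 0.75],
    [[0.0194, 0.0184, 0], [0, 0, 0], 0.75],
    [[0.0194, 0.0184, 0], [0, 0, 0], 0.75],
    [[0.0194, 0.0184, 0], [0, 0, 0], 0.75],
    [[0.0194, 0.0184, 0], [0, 0, 0], 0.75],
    [[0.0194, 0.0184, 0], [0, 0, 0], 0.75],
    [[0.0194, 0.0184, 0], [0, 0, 0], 0.75],
    [[0.0194, 0.0184, 0], [0, 0, 0], 0.75],
    [[0.0193, 0.0184, 0], [0, 0, 0], 0.75],
    [[0.0194, 0.0185, 0.01], [0, 0, 0], 0.75],
    [[0, 0, 0.03], [0, 0, 0], 0.75],
    [[0, 0, 0.02], [0, 0, 0], 0.75]
  ]
}}

```text
t: 16.23
tcp_pos: [0.5478, 0.3598, 0.1093]
tool_rot: [-3.138, 0.0, 1.936]
contact_force: [-1.1, -0.9, -1.0]
width: 0.0653
finger_force: 0.0
```

{"api": "arm_command", "payload": {
  "moves": [
    [[0, 0, 0], [0, 0, 0], 0.75],
    [[0, 0, 0], [0, 0, 0], 0.75],
    [[0, 0, 0], [0, 0, 0], 0.75],
    [[0, 0, 0], [0, 0, 0], 0.75]
  ]
}}

```text
t: 16.57
tcp_pos: [0.5497, 0.3588, 0.1143]
tool_rot: [3.14, -0.0, 1.933]
contact_force: [-0.6, 0.7, -0.1]
width: 0.0654
finger_force: 0.0
```

Run:
```python
from h import *
to(.549,.359,.047)
```

```text
t 16.57 tcp [0.5497 0.3588 0.1143] rot [ 3.14  -0.     1.933] w 0.0654 q [ 0.41  0.7   1.44 -0.    1.    0.05]
shift [ 0.0004 -0.0007  0.0673] turn [ 0.0019 -0.0001 -0.0006] shift in goal axes [ 0.0004 -0.0006  0.0673]
```

{"api": "arm_command", "payload": {
  "moves": [
    [[0, 0, 0.018], [0, 0, 0], 0.75],
    [[0, 0, 0.02], [0, 0, 0], 0.75],
    [[0, 0, 0.019], [0, 0, 0], 0.75],
    [[0, 0, 0.01], [0, 0, 0], 0.75],
    [[0, 0, 0], [0, 0, 0], 0.75],
    [[0, 0, 0], [0, 0, 0], 0.4],
    [[0, 0, 0], [0, 0, 0], 0.2],
    [[0, 0, 0], [0, 0, 0], 0.15],
    [[0, 0, 0], [0, 0, 0], 0.15],
    [[0, 0, 0], [0, 0, 0], 0.15],
    [[0, 0, 0], [0, 0, 0], 0.15],
    [[0, 0, 0], [0, 0, 0], 0.15]
  ],
  "force": 25
}}

```text
t: 17.57
tcp_pos: [0.549, 0.3589, 0.0467]
tool_rot: [3.141, -0.0, 1.934]
contact_force: [-1.3, -0.5, 0.4]
width: 0.0264
finger_force: 0.0
```

{"api": "arm_command", "payload": {
  "moves": [
    [[0, 0, 0], [0, 0, 0], 0.15],
    [[0, 0, 0], [0, 0, 0], 0.15],
    [[0, 0, -0.005], [0, 0, 0], 0.15],
    [[0, 0, -0.02], [0, 0, 0], 0.15],
    [[0, 0, -0.025], [0, 0, 0], 0.15],
    [[0, 0, -0.03], [0, 0, 0], 0.15],
    [[0, 0, -0.03], [0, 0, 0], 0.15],
    [[0, 0, -0.01], [0, 0, 0], 0.15],
    [[0, 0, 0], [0, 0, 0], 0.15],
    [[0, 0, 0], [0, 0, 0], 0.15],
    [[0, 0, 0], [0, 0, 0], 0.15]
  ]
}}

```text
t: 18.48
tcp_pos: [0.5471, 0.358, 0.1639]
tool_rot: [-3.137, 0.0, 1.934]
contact_force: [-1.1, -0.2, -3.0]
width: 0.0235
finger_force: 24.9
```

Run:
```python
from h import *
to(.4205,.1794,.167)
```

```text
t 18.48 tcp [0.5471 0.358  0.1639] rot [-3.137  0.     1.934] w 0.0235 q [ 0.41  0.63  1.41 -0.    1.11  0.05]
shift [-0.122  -0.1818 -0.0021] turn [-0.0051  0.0003 -0.0003] shift in goal axes [-0.122  -0.1818 -0.0031]
```

{"api": "arm_command", "payload": {
  "moves": [
    [[-0.0122, -0.0184, 0], [0, 0, 0], 0.15],
    [[-0.0122, -0.0184, 0], [0, 0, 0], 0.15],
    [[-0.0122, -0.0184, 0], [0, 0, 0], 0.15],
    [[-0.0122, -0.0184, 0], [0, 0, 0], 0.15],
    [[-0.0122, -0.0184, 0], [0, 0, 0], 0.15],
    [[-0.0122, -0.0184, 0], [0, 0, 0], 0.15],
    [[-0.0122, -0.0184, 0], [0, 0, 0], 0.15],
    [[-0.0122, -0.0184, 0], [0, 0, 0], 0.15],
    [[-0.0122, -0.0184, 0], [0, 0, 0], 0.15],
    [[-0.0122, -0.0184, 0.01], [0, 0, 0], 0.15],
    [[0, 0, 0.03], [0, 0, 0], 0.15],
    [[0, 0, 0.03], [0, 0, 0], 0.15]
  ]
}}

```text
t: 19.48
tcp_pos: [0.4191, 0.1785, 0.0954]
tool_rot: [-3.141, 0.0, 1.932]
contact_force: [0.9, 0.5, -3.1]
width: 0.0233
finger_force: 24.9
```

{"api": "arm_command", "payload": {
  "moves": [
    [[0, 0, 0.02], [0, 0, 0], 0.15],
    [[0, 0, 0.01], [0, 0, 0], 0.15],
    [[0, 0, 0], [0, 0, 0], 0.15],
    [[0, 0, 0], [0, 0, 0], 0.15],
    [[0, 0, 0], [0, 0, 0], 0.15],
    [[0, 0, 0], [0, 0, 0], 0.15]
  ]
}}

```text
t: 19.98
tcp_pos: [0.4206, 0.1796, 0.0668]
tool_rot: [3.141, 0.0, 1.934]
contact_force: [-0.7, -0.9, -3.4]
width: 0.0237
finger_force: 24.9
```

Run:
```python
from h import *
to(.4205,.1794,.0567)
```

```text
t 19.98 tcp [0.4206 0.1796 0.0668] rot [3.141 0.    1.934] w 0.0237 q [ 0.16  0.59  1.98 -0.    0.57 -0.2 ]
shift [-0.0001 -0.0002  0.0101] turn [ 0.0011  0.0002 -0.    ] shift in goal axes [-0.0001 -0.0002  0.0101]
```

{"api": "arm_command", "payload": {
  "moves": [
    [[0, 0, 0.003], [0, 0, 0], 0.15],
    [[0, 0, 0.003], [0, 0, 0], 0.15],
    [[0, 0, 0.0025], [0, 0, 0], 0.15],
    [[0, 0, 0.001], [0, 0, 0], 0.15],
    [[0, 0, 0.001], [0, 0, 0], 0.15],
    [[0, 0, 0], [0, 0, 0], 0.15],
    [[0, 0, 0], [0, 0, 0], 0.15]
  ]
}}

```text
t: 20.57
tcp_pos: [0.4203, 0.1795, 0.0565]
tool_rot: [3.141, 0.0, 1.934]
contact_force: [-0.9, 0.1, 5.7]
width: 0.0234
finger_force: 25.1
```

Contact again, so I release.

{"api": "arm_command", "payload": {
  "moves": [
    [[0, 0, 0], [0, 0, 0], 0.35],
    [[0, 0, 0], [0, 0, 0], 0.5],
    [[0, 0, 0], [0, 0, 0], 0.6],
    [[0, 0, 0], [0, 0, 0], 0.75],
    [[0, 0, 0], [0, 0, 0], 0.75],
    [[0, 0, -0.01], [0, 0, 0], 0.75],
    [[0, 0, -0.02], [0, 0, 0], 0.75],
    [[0, 0, -0.03], [0, 0, 0], 0.75],
    [[0, 0, -0.035], [0, 0, 0], 0.75],
    [[0, 0, -0.03], [0, 0, 0], 0.75],
    [[0, 0, 0], [0, 0, 0], 0.75],
    [[0, 0, 0], [0, 0, 0], 0.75]
  ]
}}

```text
t: 21.57
tcp_pos: [0.4213, 0.1797, 0.1824]
tool_rot: [3.137, 0.001, 1.934]
contact_force: [-0.3, 0.6, 0.3]
width: 0.0653
finger_force: 0.0
```

Run:
```python
from h import *
im,w=cloud("scene"); P=w[~np.isnan(w[...,0])]; P=P[P[:,2]<.12]
print('a',axis(P,np.array([.4205,.1794]),'a',.01)); print('c',axis(P,np.array([.693,.134]),'c'))
to(.693,.134,.172,2.434)
```

```text
a ([(array([0.4206, 0.1803]), 74), (array([0.4208, 0.1818]), 193), array([0.4196, 0.178 ])], np.float64(0.0912))
c ([(array([0.6943, 0.1351]), 84), (array([0.6949, 0.136 ]), 228), array([0.692 , 0.1324])], np.float64(0.0914))
t 21.62 tcp [0.4201 0.1794 0.181 ] rot [3.141 0.    1.934] w 0.0654 q [ 0.16  0.37  1.89 -0.    0.88 -0.2 ]
shift [-0.1394  0.239   0.0093] turn [ 8.000e-04  4.000e-04 -5.001e-01] shift in goal axes [-0.2369  0.1429  0.009 ]
```

{"api": "arm_command", "payload": {
  "moves": [
    [[0, 0, 0], [0, 0, -0.12], 0.75],
    [[0, 0, 0], [0, 0, -0.12], 0.75],
    [[0, 0, 0], [0, 0, -0.12], 0.75],
    [[0, 0, 0], [0, 0, -0.12], 0.75],
    [[0, 0, 0], [0, 0, -0.12], 0.75],
    [[0, 0, 0], [0, 0, -0.12], 0.75],
    [[-0.02, 0.007, 0], [0, 0, 0], 0.75],
    [[-0.022, 0.0074, 0], [0, 0, 0], 0.75],
    [[-0.022, 0.0074, 0], [0, 0, 0], 0.75],
    [[-0.022, 0.0074, 0], [0, 0, 0], 0.75],
    [[-0.022, 0.0074, 0], [0, 0, 0], 0.75],
    [[-0.022, 0.0074, 0], [0, 0, 0], 0.75]
  ]
}}

```text
t: 22.62
tcp_pos: [0.5552, 0.1569, 0.1782]
tool_rot: [-3.139, -0.004, 2.654]
contact_force: [0.2, -1.0, 0.6]
width: 0.0652
finger_force: 0.0
```

{"api": "arm_command", "payload": {
  "moves": [
    [[-0.022, 0.0074, 0], [0, 0, 0], 0.75],
    [[-0.022, 0.0074, 0], [0, 0, 0], 0.75],
    [[-0.022, 0.0074, 0], [0, 0, 0], 0.75],
    [[-0.022, 0.0074, 0], [0, 0, 0], 0.75],
    [[-0.022, 0.0074, 0], [0, 0, 0], 0.75],
    [[-0.0226, 0.0074, 0], [0, 0, 0], 0.75],
    [[0, 0, 0.02], [0, 0, 0], 0.75],
    [[0, 0, 0.03], [0, 0, 0], 0.75],
    [[0, 0, 0], [0, 0, 0], 0.75],
    [[0, 0, 0], [0, 0, 0], 0.75],
    [[0, 0, 0], [0, 0, 0], 0.75],
    [[0, 0, 0], [0, 0, 0], 0.75]
  ]
}}

```text
t: 23.62
tcp_pos: [0.6943, 0.1346, 0.1319]
tool_rot: [3.141, 0.002, 2.654]
contact_force: [-0.5, -0.5, 0.6]
width: 0.0653
finger_force: 0.0
```

Run:
```python
from h import *
to(.6935,.1345,.055,2.654)
```

```text
t 23.62 tcp [0.6943 0.1346 0.1319] rot [3.141e+00 2.000e-03 2.654e+00] w 0.0653 q [ 0.03  0.74  1.28  0.    1.12 -1.05]
shift [ 0.0008 -0.0006  0.0769] turn [ 0.0009  0.0016 -0.    ] shift in goal axes [ 0.0007 -0.0005  0.0769]
```

{"api": "arm_command", "payload": {
  "moves": [
    [[0, 0, 0.02], [0, 0, 0], 0.75],
    [[0, 0, 0.022], [0, 0, 0], 0.75],
    [[0, 0, 0.022], [0, 0, 0], 0.75],
    [[0, 0, 0.012], [0, 0, 0], 0.75],
    [[0, 0, 0], [0, 0, 0], 0.75],
    [[0, 0, 0], [0, 0, 0], 0.4],
    [[0, 0, 0], [0, 0, 0], 0.2],
    [[0, 0, 0], [0, 0, 0], 0.15],
    [[0, 0, 0], [0, 0, 0], 0.15],
    [[0, 0, 0], [0, 0, 0], 0.15],
    [[0, 0, 0], [0, 0, 0], 0.15],
    [[0, 0, 0], [0, 0, 0], 0.15]
  ],
  "force": 30
}}

```text
t: 24.62
tcp_pos: [0.6938, 0.1345, 0.0553]
tool_rot: [3.141, 0.001, 2.654]
contact_force: [1.5, 1.4, 1.3]
width: 0.0269
finger_force: 0.7
```

{"api": "arm_command", "payload": {
  "moves": [
    [[0, 0, 0], [0, 0, 0], 0.15],
    [[0, 0, 0], [0, 0, 0], 0.15],
    [[0, 0, -0.005], [0, 0, 0], 0.15],
    [[0, 0, -0.02], [0, 0, 0], 0.15],
    [[0, 0, -0.03], [0, 0, 0], 0.15],
    [[0, 0, -0.03], [0, 0, 0], 0.15],
    [[0, 0, -0.03], [0, 0, 0], 0.15],
    [[0, 0, -0.02], [0, 0, 0], 0.15],
    [[0, 0, 0], [0, 0, 0], 0.15],
    [[0, 0, 0], [0, 0, 0], 0.15],
    [[0, 0, 0], [0, 0, 0], 0.15],
    [[0, 0, 0], [0, 0, 0], 0.15]
  ]
}}

```text
t: 25.62
tcp_pos: [0.6916, 0.1343, 0.1867]
tool_rot: [-3.139, -0.005, 2.654]
contact_force: [-1.0, 0.3, -3.4]
width: 0.0253
finger_force: 29.9
```

Run:
```python
from h import *
to(.3949,.2468,.19,1.934)
```

```text
t 25.62 tcp [0.6916 0.1343 0.1867] rot [-3.139 -0.005  2.654] w 0.0253 q [ 0.03  0.68  1.24 -0.    1.23 -1.05]
shift [ 0.3148 -0.0397 -0.0015] turn [-0.0047 -0.0038  0.7198] shift in goal axes [ 0.2106 -0.2374 -0.0033]
```

{"api": "arm_command", "payload": {
  "moves": [
    [[0.02, -0.0026, 0], [0, 0, 0], 0.15],
    [[0.027, -0.0035, 0], [0, 0, 0], 0.15],
    [[0.027, -0.0035, 0], [0, 0, 0], 0.15],
    [[0.027, -0.0035, 0], [0, 0, 0], 0.15],
    [[0.027, -0.0035, 0], [0, 0, 0], 0.15],
    [[0.027, -0.0035, 0], [0, 0, 0], 0.15],
    [[0.027, -0.0035, 0], [0, 0, 0], 0.15],
    [[0.027, -0.0035, 0], [0, 0, 0], 0.15],
    [[0.027, -0.0035, 0], [0, 0, 0], 0.15],
    [[0.027, -0.0035, 0], [0, 0, 0], 0.15],
    [[0.027, -0.0035, 0], [0, 0, 0], 0.15],
    [[0.0264, -0.0034, 0], [0, 0, 0], 0.15]
  ]
}}

```text
t: 26.62
tcp_pos: [0.3925, 0.2465, 0.1885]
tool_rot: [-3.139, -0.002, 2.653]
contact_force: [-1.1, 0.5, -2.6]
width: 0.0252
finger_force: 29.9
```

{"api": "arm_command", "payload": {
  "moves": [
    [[0, 0, 0], [0, 0, 0.12], 0.15],
    [[0, 0, 0], [0, 0, 0.12], 0.15],
    [[0, 0, 0], [0, 0, 0.12], 0.15],
    [[0, 0, 0], [0, 0, 0.12], 0.15],
    [[0, 0, 0], [0, 0, 0.12], 0.15],
    [[0, 0, 0], [0, 0, 0.12], 0.15],
    [[0, 0, 0.02], [0, 0, 0], 0.15],
    [[0, 0, 0.03], [0, 0, 0], 0.15],
    [[0, 0, 0.03], [0, 0, 0], 0.15],
    [[0, 0, 0], [0, 0, 0], 0.15],
    [[0, 0, 0], [0, 0, 0], 0.15],
    [[0, 0, 0], [0, 0, 0], 0.15]
  ]
}}

```text
t: 27.62
tcp_pos: [0.3952, 0.2467, 0.1101]
tool_rot: [-3.141, 0.0, 1.934]
contact_force: [-0.0, 0.5, -2.6]
width: 0.0251
finger_force: 29.9
```

Run:
```python
from h import *
to(.3949,.2468,.0653,1.934)
```

```text
t 27.62 tcp [0.3952 0.2467 0.1101] rot [-3.141  0.     1.934] w 0.0251 q [ 0.32  0.51  1.93 -0.    0.7  -0.05]
shift [ 0.0002 -0.0002  0.0448] turn [-0.0002  0.     -0.0001] shift in goal axes [ 0.0002 -0.0002  0.0448]
```

{"api": "arm_command", "payload": {
  "moves": [
    [[0, 0, 0.014], [0, 0, 0], 0.15],
    [[0, 0, 0.014], [0, 0, 0], 0.15],
    [[0, 0, 0.008], [0, 0, 0], 0.15],
    [[0, 0, 0.004], [0, 0, 0], 0.15],
    [[0, 0, 0.002], [0, 0, 0], 0.15],
    [[0, 0, 0.0015], [0, 0, 0], 0.15],
    [[0, 0, 0], [0, 0, 0], 0.15],
    [[0, 0, 0], [0, 0, 0], 0.15],
    [[0, 0, 0], [0, 0, 0], 0.15]
  ]
}}

```text
t: 28.37
tcp_pos: [0.3952, 0.2466, 0.0668]
tool_rot: [3.141, 0.0, 1.934]
contact_force: [-0.2, 0.2, -3.0]
width: 0.0253
finger_force: 29.9
```

{"api": "arm_command", "payload": {
  "moves": [
    [[0, 0, 0.001], [0, 0, 0], 0.15],
    [[0, 0, 0.0005], [0, 0, 0], 0.15],
    [[0, 0, 0.0005], [0, 0, 0], 0.15],
    [[0, 0, 0], [0, 0, 0], 0.15],
    [[0, 0, 0], [0, 0, 0], 0.15]
  ]
}}

```text
t: 28.78
tcp_pos: [0.3952, 0.2467, 0.0651]
tool_rot: [3.141, 0.0, 1.934]
contact_force: [0.4, 0.5, 5.2]
width: 0.0258
finger_force: 30.0
```

{"api": "arm_command", "payload": {
  "moves": [
    [[0, 0, 0], [0, 0, 0], 0.35],
    [[0, 0, 0], [0, 0, 0], 0.5],
    [[0, 0, 0], [0, 0, 0], 0.6],
    [[0, 0, 0], [0, 0, 0], 0.75],
    [[0, 0, 0], [0, 0, 0], 0.75],
    [[0, 0, -0.01], [0, 0, 0], 0.75],
    [[0, 0, -0.02], [0, 0, 0], 0.75],
    [[0, 0, -0.035], [0, 0, 0], 0.75],
    [[0, 0, -0.04], [0, 0, 0], 0.75],
    [[0, 0, -0.04], [0, 0, 0], 0.75],
    [[0, 0, -0.02], [0, 0, 0], 0.75],
    [[0.03, 0.0, 0], [0, 0, 0], 0.75]
  ]
}}

```text
t: 29.78
tcp_pos: [0.389, 0.2735, 0.2343]
tool_rot: [3.13, 0.002, 1.93]
contact_force: [1.2, 0.7, 0.3]
width: 0.0653
finger_force: 0.0
```

{"api": "arm_command", "payload": {
  "moves": [
    [[0.03, 0.02, 0], [0, 0, 0], 0.75],
    [[0.03, 0.02, 0], [0, 0, 0], 0.75],
    [[0.03, 0.02, 0], [0, 0, 0], 0.75],
    [[0.03, 0.02, 0], [0, 0, 0], 0.75],
    [[0.03, 0.02, 0], [0, 0, 0], 0.75],
    [[0.03, 0.02, 0], [0, 0, 0], 0.75],
    [[0, 0, 0], [0, 0, 0], 0.75],
    [[0, 0, 0], [0, 0, 0], 0.75]
  ]
}}

```text
t: 30.45
tcp_pos: [0.4321, 0.4867, 0.2282]
tool_rot: [-3.141, 0.001, 1.936]
contact_force: [0.3, -0.2, -0.6]
width: 0.0655
finger_force: 0.0
```

Run:
```python
from h import *
C={'d':(.4717,.0448),'b':(.4461,.1121),'a':(.4205,.1794),'c':(.3949,.2468)}
for n in("scene","top"):
    im,w=cloud(n); P=w[~np.isnan(w[...,0])]; P=P[P[:,2]<.115]
    for h,c in C.items(): print(n,h,c,axis(P,np.array(c),h,.01))
    save(im[150:300,150:330] if n=="scene" else im[190:290,180:350],n+"_end.png",4)
```

```text
scene d (0.4717, 0.0448) ([(array([0.4728, 0.0466]), 18), (array([0.4717, 0.0466]), 51), array([0.4711, 0.0444])], np.float64(0.0603))
scene b (0.4461, 0.1121) ([(array([0.4469, 0.1129]), 57), (array([0.447 , 0.1127]), 133), array([0.4453, 0.1102])], np.float64(0.0807))
scene a (0.4205, 0.1794) ([(array([0.4205, 0.1803]), 69), (array([0.4209, 0.1818]), 194), array([0.4193, 0.1784])], np.float64(0.0905))
scene c (0.3949, 0.2468) ([(array([0.3955, 0.2477]), 91), (array([0.3957, 0.2484]), 244), array([0.3952, 0.2453])], np.float64(0.1013))
top d (0.4717, 0.0448) ([None, (array([0.4707, 0.0434]), 23), array([0.4712, 0.0446])], np.float64(0.0626))
top b (0.4461, 0.1121) ([(array([0.4461, 0.1097]), 7), (array([0.4455, 0.1101]), 57), array([0.4447, 0.1112])], np.float64(0.0832))
top a (0.4205, 0.1794) ([None, (array([0.4189, 0.1789]), 92), array([0.4186, 0.1791])], np.float64(0.094))
top c (0.3949, 0.2468) ([(array([0.3937, 0.2471]), 13), (array([0.3937, 0.247 ]), 133), array([0.3933, 0.2466])], np.float64(0.1037))
```

View pics/scene_end.png

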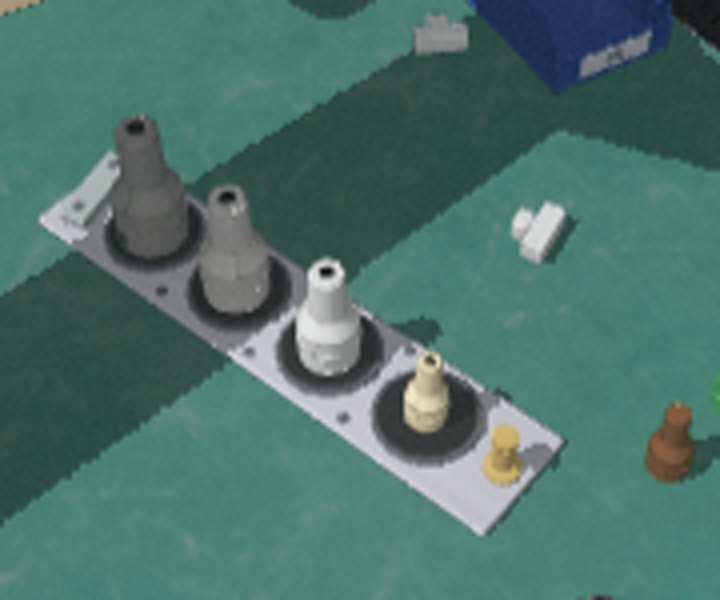

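View pics/top_end.png

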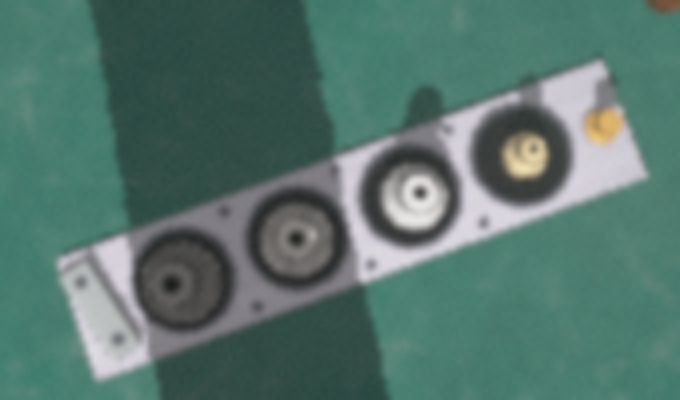

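All four horns stand centred and released. From the pin the order is d (425,405), b (328,340), a (235,270), c (150,210) beside the block. The gripper is clear of them.

```bash
python3 -c "
from workcell import ticket; print(ticket.sign_off())"
```

```text
the job is handed in; nothing more can be done
None
```

The four horns stand upright and released in the middle of their pads, in order d, b, a, c from the brass pin to the steel block, and the job was handed in at about 31 s of the 112 s allowed (the sign-off returned no verdict).

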